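Feel out the packing plate for a rocking agitator foot

TASK

The bottle agitator rocks because one of its feet hangs clear of the bench. By sliding the packing plates nose first under that foot and feeling the drag, find the plate that fits - it goes in with a steady light drag, neither loose nor forced - and leave it there, pushed in until the whole foot pad bears on its flat, let go, with its nose well past the foot and its tab outside. Leave the other two plates lying flat on the bench well clear of the agitator's foot, and do not disturb the bottles or the spirit level.

Things in the scene. Friction and masses are not known exactly. Their poses are not given: they have to be found in the camera images.
- agitator: bottle agitator, fixed: cream casing 340 x 340 mm from 46 to 121 mm above the bench, with a rack of bottles on top (to 265 mm). Steel lugs, 48 mm wide, tops 56 mm up, reach 50 mm out at both ends of its +y and -y sides; each carries a foot (stem up to 80 mm high). Three feet stand on the bench; the one on the +y side nearest the robot hangs clear. Origin on the bench under the casing's middle, z up
- foot (a point): bench point under the middle of the hanging foot, axes as the agitator's: +y straight out from the casing, towards the plates (casing 26 mm behind, lug's edge 24 mm in front). The foot is a round black pad, 36 mm across, flat below, hanging an unknown 3 to 10.5 mm above the bench. It only gives upwards: 2 N lift it, then 2.4 N more per mm, up to 12 mm. Friction about 0.6 on pad and bench
- plate_short_mid (a point): short packing plate, the thinnest: bare aluminium, 140 x 40 x 6 mm (x, y, z), flat on the bench, about 130 g. Point: mid-length, mid-width, half-way up its thickness. x towards its nose, z up. The last 30 mm taper on top to 1.5 mm at the nose tip; at the other end an upturned grip tab, 10 mm thick (x), 40 mm wide (y), up to 50 mm above the bench, its middle at x = -65 mm
- plate_short: the same short plate; origin under its middle, on its underside; axes the same. Any plate under the foot: if loose it drags with its own weight only (under 2 N); one that fits drags steadily with about 2.5 to 13 N (1.2 times the pad's squeeze of 2 to 11 N); one that drags with more is too thick
- plate_middle_mid (a point): middle packing plate, the medium: bare aluminium, 160 x 40 x 8.5 mm (x, y, z), flat on the bench, about 180 g. Point: mid-length, mid-width, half-way up its thickness. x towards its nose, z up. The last 30 mm taper on top to 1.5 mm at the nose tip; at the other end an upturned grip tab, 10 mm thick (x), 40 mm wide (y), up to 50 mm above the bench, its middle at x = -75 mm
- plate_middle: the same middle plate; origin under its middle, on its underside; axes the same. One plate or another fits whatever the height of the foot; for some heights two do
- plate_long_mid (a point): long packing plate, the thickest: bare aluminium, 180 x 40 x 11 mm (x, y, z), flat on the bench, about 240 g. Point: mid-length, mid-width, half-way up its thickness. x towards its nose, z up. The last 30 mm taper on top to 1.5 mm at the nose tip; at the other end an upturned grip tab, 10 mm thick (x), 40 mm wide (y), up to 50 mm above the bench, its middle at x = -85 mm
- plate_long: the same long plate; origin under its middle, on its underside; axes the same. A plate held so that it is pressed down on the bench drags more than it should: to judge it, set it down, let it lie, then hold it again
- bottle_a_mid (a point): a loose culture bottle with a blue cap, amber glass with a paper label, 40 mm across and 122 mm tall, standing on the bench; this point is on its axis 60 mm up. Leave it standing where it is
- bottle_b_mid (a point): a loose culture bottle with a white cap, amber glass with a paper label, 40 mm across and 122 mm tall, standing on the bench; this point is on its axis 60 mm up. Leave it standing where it is
- level_mid (a point): aluminium spirit level, 200 x 24 x 44 mm (x, y, z), standing on its edge on the bench; this point is its middle. Leave it alone
Mind the look-alikes: they are no part of the job. What is shaped like the plate_middle but pink or purple is not meant. Leave any purple look-alike of the plate_short alone.

How it is judged:
By the outcome, as a careful person would: the job done as asked, in the order asked, and still so for the second after the job is handed in, with the robot touching nothing.
It also fails if it takes over 72 s, if anything falls off the work surface, if the arm or the gripper's body presses on something with over 40 N, if the wrist force passes 120 N, or if a joint passes its speed limit or range.

ROBOT

A 7-joint arm with a two-finger parallel gripper is mounted at the origin on the work surface. World frame = base frame: x ahead of the robot, y to its left, z up, the work surface at z = 0. Lengths are in m, angles in rad, forces in N, time in s.
With the tool pointing down it reaches from about 0.4 to 0.85 m from the base axis. Payload 10.4 kg.
Tool frame: the origin (TCP) lies midway between the tips of the shut fingers; the grasp point (between the pads) lies ctrl.pinch_z behind it (ctrl.pinch_z is the distance from the TCP to the grasp point, in m); z points along the fingers, y is the line along which they close (so a half turn about z gives the same grasp; the last joint's range is limited). The gripper opens to 85 mm and grips with 20 to 120 N. Pads are 22 mm wide; open, the fingers measure 114 mm over their backs; the gripper's body (76 mm by 85 mm) begins 54 mm behind the grasp point. The pads swing forward as they close: fully open they stand 13 mm farther back than shut.
Start: joints at [1.137, 0.332, -0.065, 1.46, 0.022, 1.35, -0.088], TCP at [0.25, -0.573, 0.231] pointing down, gripper open.
Joint ranges: [-2.6, 2.6], [-0.5, 2.12], [-1.47, 1.34], [0.16, 2.42], [-1.27, 4.41], [0.06, 2.06], [-2.6, 2.6]. Speed limits (rad/s): [2.22, 2.22, 2.79, 2.79, 3.14, 3.14, 3.14].

INTERFACE

Orientations are given as a unit quaternion [x, y, z, w].
In Python, from bench import readout, vision, workorder, ctrl gives the robot as it stands.
- The arm moves only by the tool carry_out, never from a script. Its argument "deltas" is a list of rows, each a list of 4 numbers: the shift along the tool's x, y, z scaled (see below), then the turn about the tool's z scaled (see below). A call has exactly 5 rows; each row is the pose to reach, as a shift and turn from the pose commanded when the call began, along the tool's axes at that moment; what a row does not reach only later rows make up. The controller multiplies each number of a shift by 120 mm and each number of a turn by 45 degrees. A row lasts 1/12 s, in which the tool goes at most 41.7 mm and 7.16 degrees, less where a joint would pass 70% of its speed; a pose out of reach is approached as far as the arm can. A call with a number of a shift or a turn outside -1 to 1 is refused whole. A call with a gripper value outside its range is refused whole. "jaw" is the closure, from 0 (fully open) to 1 (shut), set as the call begins (left out, the last holds). The fingers move at their own pace and stop on an object; "squeeze" is the grip in N (left out, the last holds). Time passes only in rows, so rows that repeat a pose let the fingers close, or fill a call up. It gives the time, the measured TCP pose, the force, the opening and the grip force at its end, in the units of the state.
- readout.observe(): the state, without advancing time (a new reading comes with each control period).
- vision.capture(name): name is "side" or "top" or "wrist"; returns the picture (480x640x3 uint8, red, green, blue); there is no depth.
- vision.camera_model(name): a dict with "mtx" (3x3 intrinsics, pixels), "pose" (4x4, takes a point from camera to world coordinates). Camera axes: x right, y down, z forward; pixel columns grow to the right and rows downward; lengths in m; the calibration is good to about 2 mm. A picture is of the moment at which its call begins: read the wrist's pose just before it. camera_model takes no time and is no camera call; for the wrist camera it gives the pose at the moment of the call.
- workorder.close_job(): hands the job in; it is judged then, once.
The state is a dict: "time": time; "joint_pos": joint angles; "qd": joint speeds; "effort": joint torques, N m; "ee_pos": TCP position; "ee_rot": TCP orientation; "ft_force": force on the tool from outside, world axes, zero at the start; "moment": the same for the moment, N m; "finger_gap": finger opening in m; "gripper_force": force on a finger pad.
Only numpy, scipy, OpenCV 4.12 (cv2) and the standard library are available. Lean on these libraries where they do the work, as an engineer would, in place of code of your own. Each camera call takes 0.05 s, during which the arm holds its last target. There are 200 camera calls.

## Working session

There is one attempt and no reset: what is moved stays moved. The work goes in short steps, Python scripts to look and compute and a tool call to move; the robot and the scene stay as the last step left them, time stands still between calls to the robot, and variables do not carry over. Pictures are saved under pics/ and viewed, at most 10 in all, crops included, and the job is handed in when it is done.

Besides the shell and the picture viewer there is one more tool, called after "Request:" as name(argument=value, ...), one argument or row to a line, values as JSON. carry_out: Moves the arm, as the interface text tells. Its arguments: {"type":"object","properties":{"deltas":{"type":"array","items":{"type":"array","items":{"type":"number","minimum":-1,"maximum":1}}},"jaw":{"type":"number"},"squeeze":{"type":"number"}},"required":["deltas"]}

```bash
mkdir -p pics
python3 - <<'E'
from bench import readout, vision, ctrl
import cv2
s=readout.observe();print(s,ctrl.pinch_z)
for n in("side","top"):
    cv2.imwrite(f"pics/{n}0.png",vision.capture(n)[:,:,::-1]);m=vision.camera_model(n);print(n,m)
E
```

```text
{'time': 0.0, 'joint_pos': array([ 1.13744122,  0.33286404, -0.0646957 ,  1.46100954,  0.02160496,
        1.34991075, -0.08849487]), 'qd': array([-0.00166037,  0.00111618,  0.00037979, -0.00072027,  0.00072468,
        0.00180626, -0.00052017]), 'effort': array([-5.54775306e-04, -6.25457811e+01,  4.85483254e-02, -3.91612852e+01,
        1.61169574e-02,  1.00960521e-02, -2.61379466e-05]), 'ee_pos': array([ 0.24938896, -0.57264116,  0.23048825]), 'ee_rot': array([ 9.78981276e-01,  2.03948772e-01, -1.90992340e-04, -7.23187176e-04]), 'ft_force': array([-0.48290585, -0.05679868, -0.09951342]), 'moment': array([-0.01036538, -0.01076192, -0.06226255]), 'gripper_force': 0.0, 'finger_gap': 0.08519277176968125} 0.0187
side {'mtx': array([[500.31417905,   0.        , 326.38745794],
       [  0.        , 500.31417905, 239.59372449],
       [  0.        ,   0.        ,   1.        ]]), 'pose': array([[-0.76682454, -0.37564335,  0.52045383, -0.11740084],
       [-0.64170531,  0.43105979, -0.63435144,  0.70191788],
       [ 0.01394319, -0.82041424, -0.57159956,  0.79100711],
       [ 0.        ,  0.        ,  0.        ,  1.        ]])}
top {'mtx': array([[516.27976961,   0.        , 314.04607783],
       [  0.        , 516.27976961, 233.17794659],
       [  0.        ,   0.        ,   1.        ]]), 'pose': array([[ 0.01715537, -0.97443879,  0.22399716,  0.30058038],
       [-0.99984599, -0.01589014,  0.00744991, -0.13091806],
       [-0.00370014, -0.22409047, -0.97456132,  1.15418804],
       [ 0.        ,  0.        ,  0.        ,  1.        ]])}
```

View pics/side0.png

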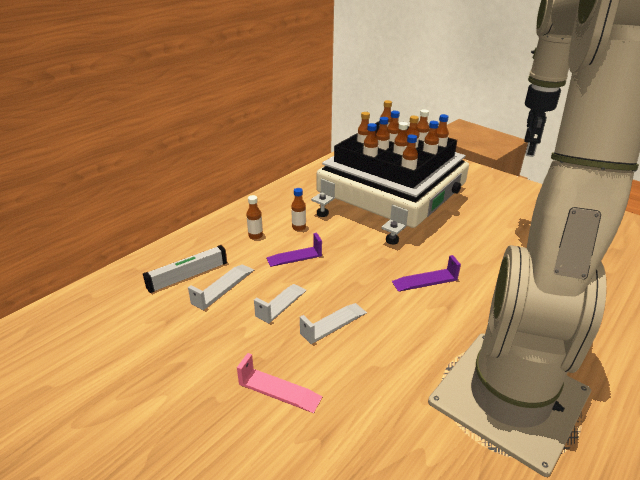

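View pics/top0.png

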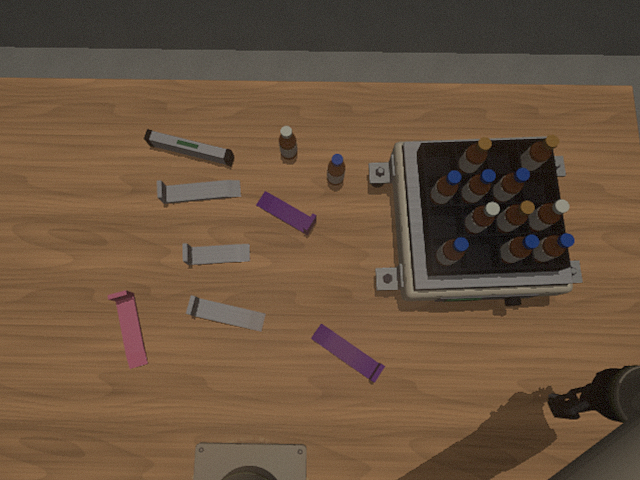

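The side view shows the hanging foot at about (392,238). In the top view its stem is at (387,279), with the far +y foot at (380,172).

What could be taken for the plates, by top-view pixel:
- Bare aluminium, chosen by length: long (200,190), short (217,254), middle (227,313).
- Look-alikes to avoid: purple (285,212), purple (347,352), pink (130,330).
- The spirit level at (190,147) is also silver.

I'll measure the three plates and check the choice in one crop.

```bash
cat > h.py <<'E'
import numpy as np, cv2
from bench import readout, vision, workorder, ctrl
def cast(uv,z,m):
    uv=np.atleast_2d(np.asarray(uv,float)); K=m["mtx"];P=m["pose"]
    d=np.c_[(uv-[K[0,2],K[1,2]])/[K[0,0],K[1,1]],np.ones(len(uv))]@P[:3,:3].T
    o=P[:3,3]; return o[:2]+d[:,:2]*((z-o[2])/d[:,2])[:,None]
def proj(p,m):
    P=m["pose"];c=(np.atleast_2d(p)-P[:3,3])@P[:3,:3];u=c@m["mtx"].T;return u[:,:2]/u[:,2:]
def silver(im):
    h=cv2.cvtColor(im,cv2.COLOR_RGB2HSV); return ((h[...,1]<50)&(h[...,2]>85)).astype(np.uint8)
E
python3 - <<'E'
from h import *
m=vision.camera_model("top"); im=vision.capture("top"); k=silver(im)
for n,z,L,(a,b,c,d) in (("long",.011,.18,(150,170,260,212)),("short",.006,.14,(175,234,262,272)),("middle",.0085,.16,(180,288,275,338))):
    r=np.zeros_like(k); r[b:d,a:c]=k[b:d,a:c]
    nl,lab,st,_=cv2.connectedComponentsWithStats(r); i=1+st[1:,4].argmax()
    v,u=np.nonzero(lab==i); p=cast(np.c_[u,v],z,m)
    box=cv2.minAreaRect((p*1000).astype(np.float32)); print(n,st[i],box)
    # axis from flat part only (skip tab side 40mm)
    y=p[:,1]; s=p[y<y.max()-.05]; c0=s.mean(0); ax=np.linalg.svd(s-c0,full_matrices=False)[2][0]; ax*=-np.sign(ax[1])
    t=(s-c0)@ax; w=(s-c0)@[-ax[1],ax[0]]; print(" axis yaw",np.degrees(np.arctan2(ax[1],ax[0])),"nose",c0+ax*t.max(),"width",np.ptp(w),"mid est",c0+ax*(t.max()-L/2),"tab",c0+ax*(t.max()-L+.005))
f=cast([[387,279],[380,172]],.08,m); print("stems",f); d=f[1]-f[0]; print(np.degrees(np.arctan2(d[1],d[0])),np.hypot(*d))
a=im[130:350,130:420]; cv2.imwrite("pics/crop.png",cv2.resize(a,None,fx=2.7,fy=2.7,interpolation=cv2.INTER_CUBIC)[:,:,::-1])
E
```

```text
long [ 166  180   75   22 1205] ((661.2454223632812, 137.3175811767578), (41.43242645263672, 171.17922973632812), 5.446690559387207)
 axis yaw -84.38275624612486 nose [0.6694213 0.0521598] width 0.041523747773536825 mid est [0.66061189 0.14172762] tab [0.65229188 0.22631945]
short [191 244  59  21 987] ((513.4635009765625, 89.53177642822266), (40.10418701171875, 131.70120239257812), 4.362601280212402)
 axis yaw -84.57072716947673 nose [0.51902702 0.02362352] width 0.040544629479645836 mid est [0.51240384 0.09330949] tab [0.50625374 0.15801788]
middle [ 196  299   69   32 1213] ((377.4418640136719, 60.49229431152344), (149.4367218017578, 39.62103271484375), 78.15484619140625)
 axis yaw -102.48569920102906 nose [ 0.36199171 -0.01245385] width 0.039576640354737604 mid est [0.37928738 0.06565415] tab [0.39550208 0.1388804 ]
stems [[ 0.45165706 -0.27693124]
 [ 0.68751993 -0.26500572]]
2.894481713320207 0.236164154952703
```

View pics/crop.png

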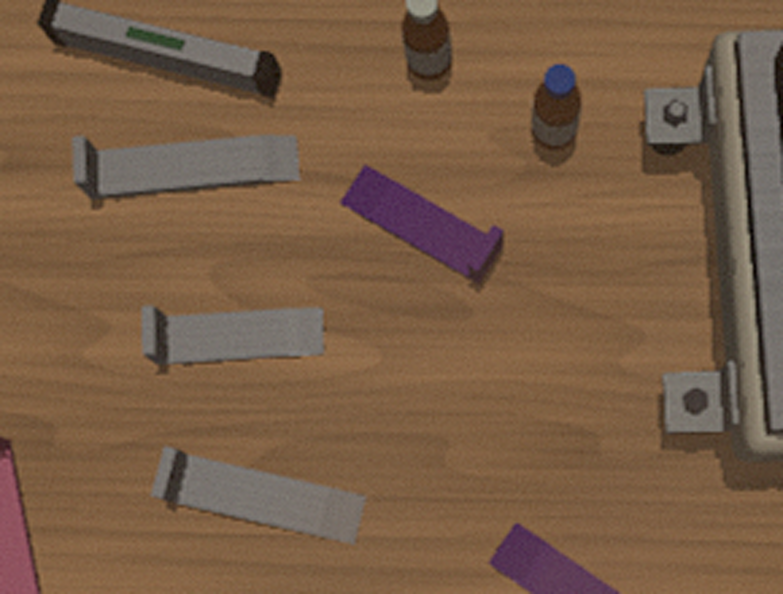

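The crop confirms the choice. The three bare-aluminium plates have their tabs at the left, the long at crop (190,165), the short at (235,335) and the middle at (260,495). The near foot's stem is at (695,401). I'll start with the middle plate, since its drag tells which way to go.

```bash
cat >> h.py <<'E'
def pose():
    s=readout.observe(); q=s["ee_rot"]; return s["ee_pos"],2*np.arctan2(q[1],q[0]),s
def plan(wps):
    """wps: (x,y,z,tool-x yaw deg); prints normalised deltas, waypoint to waypoint"""
    p,y,_=pose(); y=(y+np.pi/2)%np.pi-np.pi/2 if abs(y)>np.pi/2 else y
    for w in wps:
        t=np.array(w[:3]); d=t-p; c,s=np.cos(y),np.sin(y)
        print(np.round(np.array([c*d[0]+s*d[1],s*d[0]-c*d[1],-d[2]])/.12,3),"turn",round((np.degrees(y)-w[3])/45,3),"mm",round(np.linalg.norm(d)*1000))
        p,y=t,np.radians(w[3])
E
python3 - <<'E'
from h import *
plan([(.29,-.47,.231,-12.5),(.33,-.36,.231,-12.5),(.37,-.25,.231,-12.5),(.4,-.14,.2,-12.5),(.4,-.03,.17,-12.5),(.3975,.07,.13,-12.5),(.3955,.139,.1,-12.5)])
E
```

```text
[ 0.651 -0.65  -0.003] turn 0.801 mm 110
[ 0.127 -0.967 -0.   ] turn 0.0 mm 117
[ 0.127 -0.967 -0.   ] turn 0.0 mm 117
[ 0.046 -0.949  0.258] turn 0.0 mm 118
[-0.198 -0.895  0.25 ] turn 0.0 mm 114
[-0.201 -0.809  0.333] turn 0.0 mm 108
[-0.141 -0.558  0.25 ] turn 0.0 mm 75
```

Request:
carry_out(
  deltas=[
    [0.13,-0.13,0,0.16],
    [0.26,-0.26,0,0.32],
    [0.39,-0.39,0,0.48],
    [0.52,-0.52,0,0.64],
    [0.65,-0.65,0,0.8],
  ],
  jaw=0.3,
)

```text
time: 0.57
ee_pos: [0.2902, -0.4692, 0.231]
ee_rot: [0.994, -0.11, -0.0, -0.0]
ft_force: [0.2, -0.5, 0.7]
finger_gap: 0.0601
gripper_force: 0.0
```

Request:
carry_out(
  deltas=[
    [0.03,-0.19,0,0],
    [0.05,-0.39,0,0],
    [0.08,-0.58,0,0],
    [0.1,-0.77,0,0],
    [0.13,-0.97,0,0],
  ],
)

```text
time: 0.98
ee_pos: [0.3299, -0.3589, 0.2311]
ee_rot: [0.994, -0.107, -0.0, 0.0]
ft_force: [1.2, -0.4, 0.8]
finger_gap: 0.0601
gripper_force: 0.0
```

Request:
carry_out(
  deltas=[
    [0.03,-0.19,0,0],
    [0.05,-0.39,0,0],
    [0.08,-0.58,0,0],
    [0.1,-0.77,0,0],
    [0.13,-0.97,0,0],
  ],
)

```text
time: 1.4
ee_pos: [0.3699, -0.2485, 0.2312]
ee_rot: [0.994, -0.107, -0.0, 0.0]
ft_force: [0.0, -0.9, 0.0]
finger_gap: 0.0595
gripper_force: 0.0
```

Request:
carry_out(
  deltas=[
    [0.01,-0.19,0.05,0],
    [0.02,-0.38,0.1,0],
    [0.03,-0.57,0.15,0],
    [0.04,-0.76,0.2,0],
    [0.05,-0.95,0.26,0],
  ],
)

```text
time: 1.82
ee_pos: [0.4001, -0.1383, 0.1999]
ee_rot: [0.994, -0.107, 0.0, 0.0]
ft_force: [0.2, -0.1, -1.0]
finger_gap: 0.0601
gripper_force: 0.0
```

Request:
carry_out(
  deltas=[
    [-0.04,-0.18,0.05,0],
    [-0.08,-0.36,0.1,0],
    [-0.12,-0.54,0.15,0],
    [-0.16,-0.72,0.2,0],
    [-0.2,-0.9,0.25,0],
  ],
)

```text
time: 2.23
ee_pos: [0.3992, -0.0277, 0.1697]
ee_rot: [0.994, -0.107, -0.0, 0.0]
ft_force: [0.6, -1.1, 0.1]
finger_gap: 0.0596
gripper_force: 0.0
```

Request:
carry_out(
  deltas=[
    [-0.04,-0.16,0.07,0],
    [-0.08,-0.32,0.13,0],
    [-0.12,-0.48,0.2,0],
    [-0.16,-0.65,0.27,0],
    [-0.2,-0.81,0.33,0],
  ],
)

```text
time: 2.65
ee_pos: [0.3964, 0.0724, 0.13]
ee_rot: [0.994, -0.107, 0.0, 0.0]
ft_force: [0.5, 0.4, 0.1]
finger_gap: 0.0596
gripper_force: 0.0
```

Run:
```python
from h import *
m=vision.camera_model("wrist"); im=vision.capture("wrist"); cv2.imwrite("pics/w1.png",im[:,:,::-1]); print(m)
print(proj([[.3955,.139,.05],[.362,-.0125,.0015]],m))
plan([(.3955,.139,.09,-12.5),(.3955,.139,.018,-12.5)])
```

```text
{'mtx': array([[368.94607058,   0.        , 326.85513496],
       [  0.        , 368.94607058, 237.54260871],
       [  0.        ,   0.        ,   1.        ]]), 'pose': array([[-2.12603376e-01, -9.25811414e-01, -3.12526848e-01,
         4.77755360e-01],
       [-9.77138157e-01,  2.01733178e-01,  6.71174082e-02,
         5.47574937e-02],
       [ 9.08971783e-04,  3.19651296e-01, -9.47534813e-01,
         2.73906763e-01],
       [ 0.00000000e+00,  0.00000000e+00,  0.00000000e+00,
         1.00000000e+00]])}
[[228.32786136 270.23039351]
 [441.54829632 245.84949633]]
[-0.111 -0.515  0.326] turn 0.009 mm 74
[ 0.  -0.   0.6] turn 0.0 mm 72
```

View pics/w1.png

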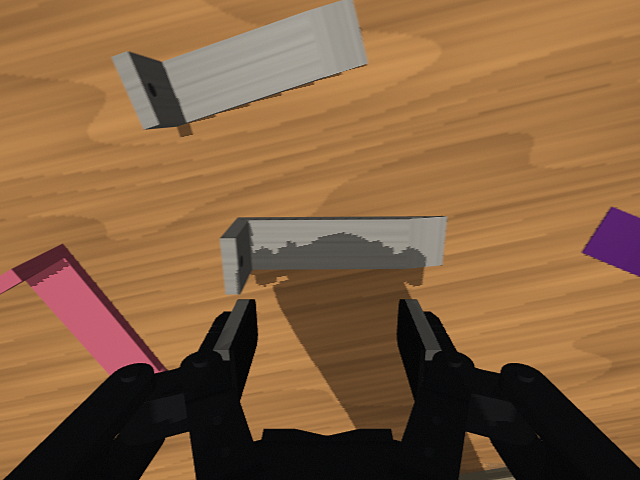

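Run:
```python
from h import *
m=vision.camera_model("wrist")
a=cast([[230,265]],.05,m)[0]; b=cast([[444,242]],.0015,m)[0]; d=b-a
print(a,b,np.hypot(*d),np.degrees(np.arctan2(d[1],d[0])))
plan([(*a,.075,-12.5),(*a,.018,-12.5)])
```

```text
[0.39808089 0.1400536 ] [ 0.36459165 -0.01102608] 0.15474688798054567 -102.49843947620091
[-0.092 -0.528  0.451] turn 0.009 mm 84
[ 0.    -0.     0.475] turn 0.0 mm 57
```

The wrist view shows the middle plate's tab top at about (230,265) and its nose at (444,242). It lies along the jaw axis, 155 mm apart as expected.

Request:
carry_out(
  deltas=[
    [-0.02,-0.11,0.09,0],
    [-0.04,-0.22,0.18,0],
    [-0.06,-0.33,0.27,0],
    [-0.08,-0.43,0.36,0],
    [-0.09,-0.53,0.45,0.01],
  ],
)

```text
time: 3.12
ee_pos: [0.3995, 0.1362, 0.076]
ee_rot: [0.994, -0.111, 0.0, 0.0]
ft_force: [0.3, -0.8, 0.1]
finger_gap: 0.0603
gripper_force: 0.0
```

Request:
carry_out(
  deltas=[
    [0,0,0.12,0],
    [0,0,0.24,0],
    [0,0,0.36,0],
    [0,0,0.47,0],
    [0,0,0.47,0],
  ],
)

```text
time: 3.53
ee_pos: [0.3982, 0.1351, 0.0181]
ee_rot: [0.994, -0.111, -0.002, 0.0]
ft_force: [-2.1, -1.0, 0.3]
finger_gap: 0.0599
gripper_force: 0.0
```

Request:
carry_out(
  deltas=[
    [0,0,0,0],
    [0,0,0,0],
    [0,0,0,0],
    [0,0,0,0],
    [0,0,0,0],
  ],
  jaw=1,
  squeeze=60,
)

```text
time: 3.95
ee_pos: [0.4005, 0.1358, 0.0209]
ee_rot: [0.994, -0.111, 0.001, -0.0]
ft_force: [-0.6, -0.6, 6.9]
finger_gap: 0.009
gripper_force: 59.2
```

Request:
carry_out(
  deltas=[
    [0,0,0,0],
    [0,0,0,0],
    [0,0,0,0],
    [0,0,0,0],
    [0,0,0,0],
  ],
)

```text
time: 4.37
ee_pos: [0.4005, 0.1358, 0.0209]
ee_rot: [0.994, -0.111, 0.001, -0.0]
ft_force: [-1.0, -1.2, 7.4]
finger_gap: 0.0091
gripper_force: 59.3
```

Run:
```python
from h import *
p,y,s=pose(); print(np.round(s["joint_pos"],2),np.degrees(y))
plan([(p[0],p[1],.045,np.degrees(y)),(.42,.03,.045,2.9),(.4416,-.0773,.045,2.9)])
```

```text
[ 0.29  0.22 -0.76  2.15  0.21  0.84 -2.4 ] -12.737090240258267
[ 0.    -0.    -0.201] turn 0.0 mm 24
[ 0.353  0.825 -0.   ] turn -0.347 mm 108
[ 0.135  0.902 -0.   ] turn 0.0 mm 109
```

Request:
carry_out(
  deltas=[
    [0,0,-0.05,0],
    [0,0,-0.1,0],
    [0,0,-0.15,0],
    [0,0,-0.2,0],
    [0,0,-0.2,0],
  ],
)

```text
time: 4.78
ee_pos: [0.4005, 0.136, 0.0454]
ee_rot: [0.994, -0.111, 0.001, -0.0]
ft_force: [0.4, -0.3, -1.6]
finger_gap: 0.0089
gripper_force: 58.5
```

Request:
carry_out(
  deltas=[
    [0.07,0.16,0,-0.07],
    [0.14,0.33,0,-0.14],
    [0.21,0.49,0,-0.21],
    [0.28,0.66,0,-0.28],
    [0.35,0.82,0,-0.35],
  ],
)

```text
time: 5.2
ee_pos: [0.419, 0.0293, 0.0441]
ee_rot: [1.0, 0.028, 0.0, 0.0]
ft_force: [0.9, -0.3, -1.7]
finger_gap: 0.0094
gripper_force: 58.6
```

Run:
```python
from h import *
p,y,s=pose(); print(p,np.round(s["joint_pos"],2),np.degrees(y),s["ft_force"],s["finger_gap"])
plan([(.4416,-.0773,.045,2.9)])
```

```text
[0.41897256 0.02929729 0.04412882] [ 0.51  0.16 -0.72  2.14  0.14  0.88 -1.8 ] 3.177777983455308 [ 0.90662874 -0.3364536  -1.71563857] 0.009382438285134156
[ 0.139  0.897 -0.007] turn 0.006 mm 109
```

Carried cleanly with the full weight on the wrist. Next I go to the pre-insertion spot and look.

Request:
carry_out(
  deltas=[
    [0.03,0.18,0,0],
    [0.06,0.36,0,0],
    [0.08,0.54,0,0],
    [0.11,0.72,0,0],
    [0.14,0.9,0,0],
  ],
)

```text
time: 5.62
ee_pos: [0.4414, -0.0776, 0.0441]
ee_rot: [1.0, 0.026, -0.0, 0.0]
ft_force: [1.3, 0.2, -1.4]
finger_gap: 0.0093
gripper_force: 58.7
```

Run:
```python
from h import *
p,y,s=pose(); print(p,np.degrees(y),s["ft_force"])
m=vision.camera_model("wrist"); im=vision.capture("wrist"); cv2.imwrite("pics/w2.png",im[:,:,::-1])
print(proj([[.4517,-.277,.08],[.4517,-.277,0],[.4416+.155*.0506,-.0773-.155*.9987,.025]],m))
np.savez("w2.npz",**m)
```

```text
[ 0.44140492 -0.07763294  0.04408995] 3.015933581967838 [ 1.33420753  0.18627414 -1.36157912]
[[896.17316245 364.41460896]
 [685.56507998 271.45706969]
 [641.16203694 292.01600816]]
```

View pics/w2.png

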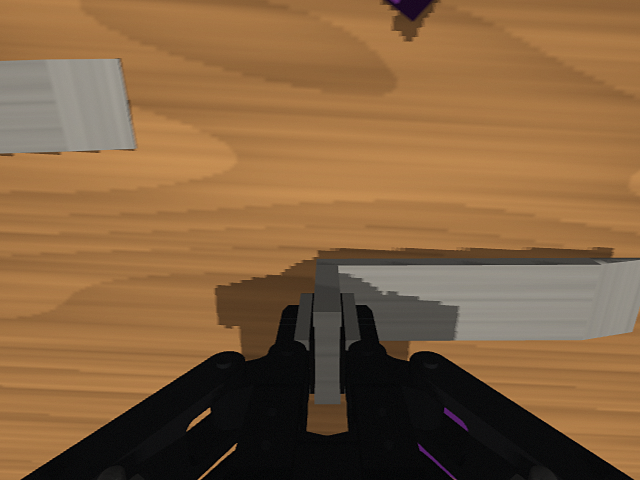

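The view shows the plate held level along the jaw axis. Its top edges run at rows 264 and 340 across columns 350–600, and the short plate's nose is at (125,105). The foot is out of view, so I'll check the lateral alignment from these edges and from the top camera.

Run:
```python
from h import *
m=dict(np.load("w2.npz"))
a=cast([[500,264.5],[590,264.5],[500,340],[590,340]],.032,m); print(a, np.hypot(*(a[0]-a[2])))
F=np.array([.4517,-.277]);u=np.array([.0506,-.9987]);n=np.array([u[1],-u[0]])  # n ~ -x
c=(a[:2]+a[2:])/2; print("lateral off (+ = toward -x)",(c-F)@n)
m=vision.camera_model("top"); im=vision.capture("top")
cv2.imwrite("pics/t2.png",cv2.resize(im[225:345,250:430],None,fx=4.4,fy=4.4,interpolation=cv2.INTER_CUBIC)[:,:,::-1])
```

```text
[[ 0.46308568 -0.15610983]
 [ 0.46523291 -0.19729977]
 [ 0.42319032 -0.16426873]
 [ 0.42548794 -0.20860625]] 0.04072109859168769
lateral off (+ = toward -x) [0.00264025 0.00258456]
```

View pics/t2.png

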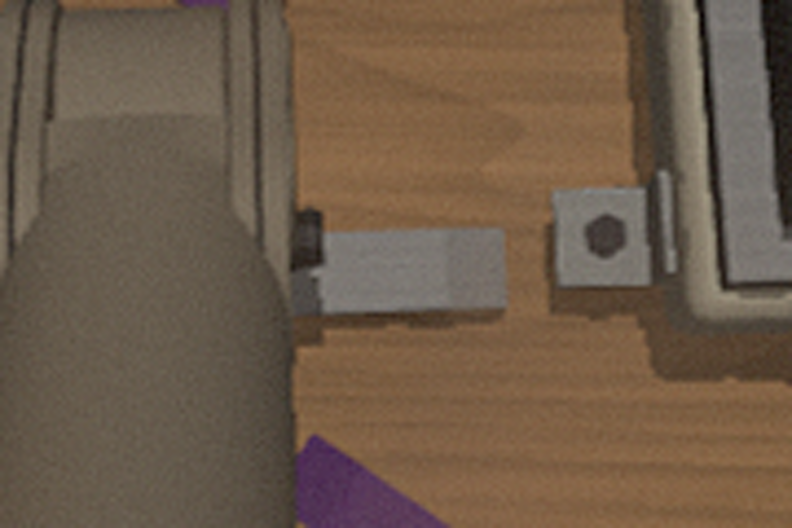

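The top crop shows the lug square at crop (553–650, 188–288), its stem at (605,236), and the plate nose edge at x=505, rows 230–310.

Run:
```python
from h import *
m=vision.camera_model("top"); c=lambda x,y,z: cast([[250+x/4.4-.4,225+y/4.4-.4]],z,m)[0]
print("stem",c(605,236,.08),"lug outer corners",c(553,188,.056),c(553,288,.056),"lug mid edge",c(553,238,.056),"nose",c(505,270,.026))
a,b=c(553,188,.056),c(553,288,.056); print(np.hypot(*(a-b)),np.degrees(np.arctan2(*(a-b)[::-1])))
u=np.array([.0506,-.9987]); print("foot from lug",(a+b)/2+.024*u)
```

```text
stem [ 0.45326746 -0.27716356] lug outer corners [ 0.47984754 -0.25539332] [ 0.43095596 -0.25493345] lug mid edge [ 0.45528053 -0.25516225] nose [ 0.44308647 -0.2345287 ]
0.04889374253241992 -0.5389074732621045
foot from lug [ 0.45661615 -0.27913219]
```

Request:
carry_out(
  deltas=[
    [0.03,0,0.05,0],
    [0.058,0,0.1,0],
    [0.058,0,0.15,0],
    [0.058,0,0.19,0],
    [0.058,0,0.19,0],
  ],
)

```text
time: 6.13
ee_pos: [0.4485, -0.0749, 0.0208]
ee_rot: [1.0, 0.027, -0.0, -0.0]
ft_force: [0.7, 0.7, -1.3]
finger_gap: 0.0091
gripper_force: 59.6
```

Request:
carry_out(
  deltas=[
    [0,0,0,0],
    [0,0,0,0],
    [0,0,0,0],
    [0,0,0,0],
    [0,0,0,0],
  ],
  jaw=0.75,
)

```text
time: 6.55
ee_pos: [0.4485, -0.0761, 0.0213]
ee_rot: [1.0, 0.026, 0.0, 0.0]
ft_force: [0.4, 0.1, -0.3]
finger_gap: 0.0214
gripper_force: 0.0
```

```bash
cat >> h.py <<'E'
def comp(k,seed,m,z,roi):
    a,b,c,d=roi; r=np.zeros_like(k); r[b:d,a:c]=k[b:d,a:c]
    lab=cv2.connectedComponents(r,connectivity=4)[1]; v,u=np.nonzero(lab==lab[seed[1],seed[0]]); return np.c_[u,v],cast(np.c_[u,v],z,m)
E
python3 - <<'E'
from h import *
p,y,s=pose(); print(p,np.degrees(y),s["ft_force"],s["finger_gap"])
m=vision.camera_model("top"); im=np.mean([vision.capture("top").astype(float) for _ in range(4)],0).astype(np.uint8); k=silver(im)
for n,seed,z,roi in (("plate",(345,284),.0085,(322,265,372,305)),("lug",(381,279),.056,(370,255,396,300)),("lug2",(374,172),.056,(362,150,389,195))):
    px,q=comp(k,seed,m,z,roi); print(n,len(px),px.min(0),px.max(0),q.mean(0),cv2.minAreaRect((q*1000).astype(np.float32)))
    if n=="plate":
        q=q[(q[:,1]<-.13)]; c=q.mean(0); ax=np.linalg.svd(q-c,full_matrices=False)[2][0]; print(c,np.degrees(np.arctan2(*ax[::-1])))
E
```

```text
[ 0.44846174 -0.07607185  0.02133344] 3.0288590376915816 [ 0.44528144  0.09576324 -0.3277391 ] 0.021418221638084663
plate 676 [322 276] [360 294] [ 0.44758037 -0.18326092] ((447.8891906738281, -183.6229248046875), (39.937049865722656, 84.97433471679688), 2.805574655532837)
[ 0.44758037 -0.18326092] -87.52504446361442
lug 371 [376 267] [395 289] [ 0.45614025 -0.27656893] ((457.2724609375, -277.11651611328125), (40.79875183105469, 48.37367630004883), 89.44331359863281)
lug2 360 [369 163] [388 182] [ 0.69520499 -0.26467221] ((695.0279541015625, -264.79791259765625), (44.930946350097656, 43.61711120605469), 0.9029237031936646)
```

Run:
```python
from h import *
m=vision.camera_model("side"); im=np.mean([vision.capture("side").astype(float) for _ in range(3)],0).astype(np.uint8)
x0,y0=330,195; cv2.imwrite("pics/s2.png",cv2.resize(im[y0:y0+80,x0:x0+100],None,fx=7.5,fy=7.5,interpolation=cv2.INTER_CUBIC)[:,:,::-1])
print((proj([[.4555,-.278,0],[.4555,-.278,.006],[.4555,-.278,.08],[.4555-.001,-.26,.006],[.4535,-.2345,.0015]],m)-[x0,y0]+.5)*7.5)
```

```text
[[464.8050086  369.22981428]
 [466.25775796 355.81027632]
 [484.79279817 184.59583085]
 [440.73740461 378.4666754 ]
 [401.84898659 420.98474458]]
```

View pics/s2.png

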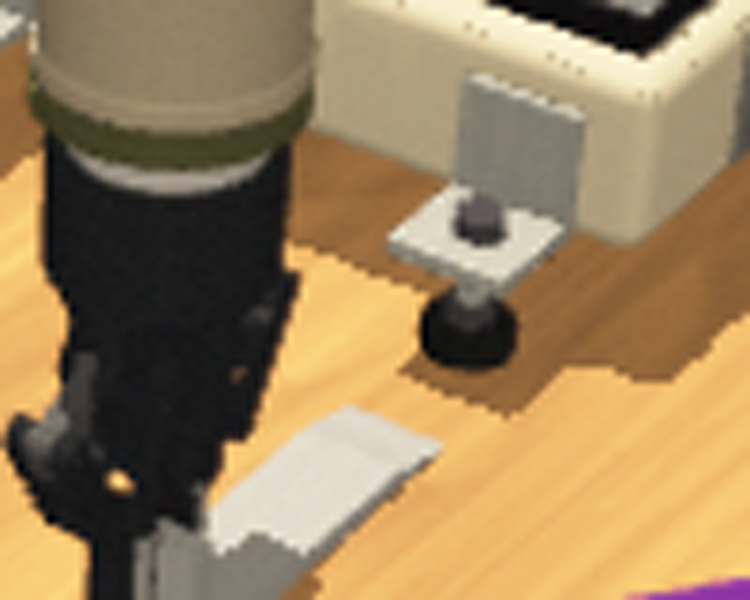

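The side crop shows the black pad spanning crop x 420–517 with its lower rim at y≈370. The plate nose edge runs from (345,407) to (440,448).

Run:
```python
from h import *
m=vision.camera_model("side"); c=lambda x,y,z: cast([[330+x/7.5-.5,195+y/7.5-.5]],z,m)[0]
u=np.array([.0506,-.9987]);n=np.array([.9987,.0506])
a,b=c(345,407,.0015),c(440,448,.0015); N=(a+b)/2; print(a,b,np.hypot(*(a-b)),N)
for z in(.004,.007,.010):
    P=c(468.5,343,z); print(z,P,"lateral shift needed",(P-N)@n,"dist",(P-N)@u)
for s in [(390,240),(565,232),(492,282),(460,190)]: print("lug corner",c(*s,.056))
```

```text
[ 0.47383658 -0.22810674] [ 0.43399835 -0.22995793] 0.03988122030448295 [ 0.45391747 -0.22903233]
0.004 [ 0.46092254 -0.28788895] lateral shift needed 0.004017822717613265 dist 0.059134553633362716
0.007 [ 0.45871802 -0.28411589] lateral shift needed 0.002007088656010663 dist 0.05525485585324955
0.01 [ 0.45651351 -0.28034284] lateral shift needed -3.6454055921545173e-06 dist 0.05137515807313628
lug corner [ 0.47990378 -0.25781171]
lug corner [ 0.43547993 -0.30353753]
lug corner [ 0.43743878 -0.25929258]
lug corner [ 0.47962428 -0.30202811]
```

Request:
carry_out(
  deltas=[
    [0,0,-0.017,0],
    [0,0,-0.017,0],
    [0,0,-0.017,0],
    [0,0,-0.017,0],
    [0,0,-0.017,0],
  ],
  jaw=1,
  squeeze=60,
)

```text
time: 7.32
ee_pos: [0.4485, -0.0761, 0.0234]
ee_rot: [1.0, 0.026, 0.0, 0.0]
ft_force: [-0.5, -0.0, 1.4]
finger_gap: 0.0092
gripper_force: 61.4
```

Request:
carry_out(
  deltas=[
    [0.006,0.03,0,0],
    [0.017,0.06,0,0],
    [0.017,0.09,0,0],
    [0.017,0.12,0,0],
    [0.017,0.16,0,0],
  ],
)

```text
time: 7.73
ee_pos: [0.4517, -0.0954, 0.0234]
ee_rot: [1.0, 0.026, 0.0, -0.0]
ft_force: [0.4, 1.6, 1.7]
finger_gap: 0.0093
gripper_force: 61.5
```

Run:
```python
from h import *
p,y,s=pose(); print(p,np.degrees(y),s["ft_force"],s["finger_gap"])
m=vision.camera_model("top"); im=np.mean([vision.capture("top").astype(float) for _ in range(4)],0).astype(np.uint8); k=silver(im)
px,q=comp(k,(355,284),m,.0085,(330,265,371,305)); print(len(px),px.min(0),px.max(0))
q=q[(q[:,1]<-.14)]; c=q.mean(0); print(c,cv2.minAreaRect((q*1000).astype(np.float32)),"x at foot",c[0]+(-.278-c[1])*-.0506)
```

```text
[ 0.45168875 -0.09536031  0.02340638] 3.035439764316936 [0.35909741 1.61323464 1.7059387 ] 0.009286100585070303
692 [330 274] [369 292]
[ 0.45078003 -0.20228993] ((450.9744873046875, -202.84791564941406), (38.99470520019531, 87.70072174072266), 2.5113718509674072) x at foot 0.4546109609995662
```

Request:
carry_out(
  deltas=[
    [0,0.05,0,0],
    [0,0.1,0,0],
    [0,0.15,0,0],
    [0,0.2,0,0],
    [0,0.25,0,0],
  ],
)

```text
time: 8.35
ee_pos: [0.4532, -0.1257, 0.0234]
ee_rot: [1.0, 0.026, 0.0, -0.0]
ft_force: [-0.6, 3.3, 3.7]
finger_gap: 0.0092
gripper_force: 61.8
```

Request:
carry_out(
  deltas=[
    [0,0.03,0,0],
    [0,0.06,0,0],
    [0,0.09,0,0],
    [0,0.12,0,0],
    [0,0.15,0,0],
  ],
)

```text
time: 8.77
ee_pos: [0.4543, -0.1404, 0.0234]
ee_rot: [1.0, 0.028, -0.0, -0.002]
ft_force: [-0.1, 13.3, 6.8]
finger_gap: 0.0089
gripper_force: 62.3
```

Request:
carry_out(
  deltas=[
    [0,0.03,0,0],
    [0,0.06,0,0],
    [0,0.09,0,0],
    [0,0.12,0,0],
    [0,0.15,0,0],
  ],
)

```text
time: 9.18
ee_pos: [0.4554, -0.1581, 0.0234]
ee_rot: [1.0, 0.028, -0.0, -0.002]
ft_force: [-0.0, 15.4, 7.2]
finger_gap: 0.009
gripper_force: 62.5
```

Request:
carry_out(
  deltas=[
    [0,0.04,0,0],
    [0,0.08,0,0],
    [0,0.12,0,0],
    [0,0.16,0,0],
    [0,0.18,0,0],
  ],
)

```text
time: 9.6
ee_pos: [0.4566, -0.18, 0.0234]
ee_rot: [1.0, 0.028, -0.0, -0.002]
ft_force: [-0.4, 15.9, 8.9]
finger_gap: 0.0088
gripper_force: 62.5
```

Request:
carry_out(
  deltas=[
    [0,0,0,0],
    [0,0,0,0],
    [0,0,0,0],
    [0,0,0,0],
    [0,0,0,0],
  ],
  jaw=0.8,
)

```text
time: 10.02
ee_pos: [0.456, -0.183, 0.0233]
ee_rot: [1.0, 0.026, -0.0, 0.0]
ft_force: [-0.3, 0.2, 0.4]
finger_gap: 0.0171
gripper_force: 0.0
```

Request:
carry_out(
  deltas=[
    [0,0,0,0],
    [0,0,0,0],
    [0,0,0,0],
    [0,0,0,0],
    [0,0,0,0],
  ],
  jaw=1,
  squeeze=50,
)

```text
time: 10.43
ee_pos: [0.4562, -0.1818, 0.0235]
ee_rot: [1.0, 0.027, -0.0, -0.0]
ft_force: [-1.5, 4.6, 4.4]
finger_gap: 0.0086
gripper_force: 49.9
```

Request:
carry_out(
  deltas=[
    [0,0.02,0,0],
    [0,0.04,0,0],
    [0,0.06,0,0],
    [0,0.08,0,0],
    [0,0.1,0,0],
  ],
)

```text
time: 10.85
ee_pos: [0.4572, -0.1912, 0.0234]
ee_rot: [1.0, 0.028, -0.0, -0.002]
ft_force: [-1.5, 16.2, 7.0]
finger_gap: 0.0089
gripper_force: 50.4
```

Request:
carry_out(
  deltas=[
    [0,0,0,0],
    [0,0,0,0],
    [0,0,0,0],
    [0,0,0,0],
    [0,0,0,0],
  ],
  jaw=0.82,
)

```text
time: 11.27
ee_pos: [0.4569, -0.1943, 0.0234]
ee_rot: [1.0, 0.027, 0.0, -0.0]
ft_force: [0.7, 5.3, 0.6]
finger_gap: 0.0153
gripper_force: 2.5
```

Request:
carry_out(
  deltas=[
    [0,-0.03,0,0],
    [0,-0.055,0,0],
    [0,-0.08,0,0],
    [0,-0.105,0,0],
    [0,-0.13,0,0],
  ],
)

```text
time: 11.68
ee_pos: [0.4556, -0.1814, 0.0234]
ee_rot: [1.0, 0.025, 0.0, 0.001]
ft_force: [0.2, -9.0, -3.4]
finger_gap: 0.0155
gripper_force: 4.4
```

Request:
carry_out(
  deltas=[
    [0,0.03,0,0],
    [0,0.06,0,0],
    [0,0.08,0,0],
    [0,0.1,0,0],
    [0,0.12,0,0],
  ],
)

```text
time: 12.1
ee_pos: [0.457, -0.19, 0.0233]
ee_rot: [1.0, 0.028, -0.0, -0.002]
ft_force: [-2.2, 14.9, 6.6]
finger_gap: 0.0157
gripper_force: 7.3
```

Request:
carry_out(
  deltas=[
    [0,0.02,0,0],
    [0,0.04,0,0],
    [0,0.06,0,0],
    [0,0.06,0,0],
    [0,0.06,0,0],
  ],
)

```text
time: 12.52
ee_pos: [0.4575, -0.1977, 0.0234]
ee_rot: [1.0, 0.027, -0.0, -0.002]
ft_force: [-1.0, 10.8, 6.0]
finger_gap: 0.0154
gripper_force: 6.0
```

Pull and push both work out to about 8 N of squeeze once the vertical press is allowed for, which makes an unpressed drag of about 10–11 N. That is steady and inside the fit band, so the middle plate fits. I'll let go, rise and check.

Request:
carry_out(
  deltas=[
    [0,-0.025,0,0],
    [0,-0.025,0,0],
    [0,-0.025,0,0],
    [0,-0.025,0,0],
    [0,-0.025,0,0],
  ],
  jaw=0.7,
)

```text
time: 12.93
ee_pos: [0.4568, -0.198, 0.0234]
ee_rot: [1.0, 0.026, 0.0, 0.0]
ft_force: [0.0, -0.3, 1.0]
finger_gap: 0.0258
gripper_force: 0.0
```

Request:
carry_out(
  deltas=[
    [0,0,-0.1,0],
    [0,0,-0.25,0],
    [0,0,-0.5,0],
    [0,0,-0.75,0],
    [0,0,-1,0],
  ],
)

```text
time: 13.35
ee_pos: [0.4568, -0.1974, 0.1456]
ee_rot: [1.0, 0.027, 0.0, -0.0]
ft_force: [0.5, -0.6, -0.2]
finger_gap: 0.0256
gripper_force: 0.0
```

Request:
carry_out(
  deltas=[
    [-0.1,-0.2,-0.1,0],
    [-0.2,-0.4,-0.2,0],
    [-0.3,-0.6,-0.3,0],
    [-0.4,-0.8,-0.4,0],
    [-0.5,-1,-0.5,0],
  ],
)

```text
time: 13.77
ee_pos: [0.3899, -0.0797, 0.2046]
ee_rot: [1.0, 0.027, 0.0, 0.0]
ft_force: [0.6, 0.5, 0.3]
finger_gap: 0.0257
gripper_force: 0.0
```

Request:
carry_out(
  deltas=[
    [0,-0.2,0,0],
    [0,-0.4,0,0],
    [0,-0.6,0,0],
    [0,-0.8,0,0],
    [0,-1,0,0],
  ],
)

```text
time: 14.18
ee_pos: [0.3841, 0.0402, 0.2042]
ee_rot: [1.0, 0.027, 0.0, 0.0]
ft_force: [0.5, -0.0, 0.1]
finger_gap: 0.0255
gripper_force: 0.0
```

Run:
```python
from h import *
p,y,s=pose(); print(p,s["ft_force"])
def crop(n,x0,y0,w,h,f): 
    im=vision.capture(n); return cv2.resize(im[y0:y0+h,x0:x0+w],None,fx=f,fy=f,interpolation=cv2.INTER_CUBIC)
a=crop("side",335,195,80,90,5); b=crop("top",330,245,80,90,5)
cv2.imwrite("pics/f1.png",np.hstack([a,b])[:,:,::-1])
```

```text
[0.38405849 0.04020508 0.20416774] [ 0.49753064 -0.03719038  0.12552751]
```

View pics/f1.png

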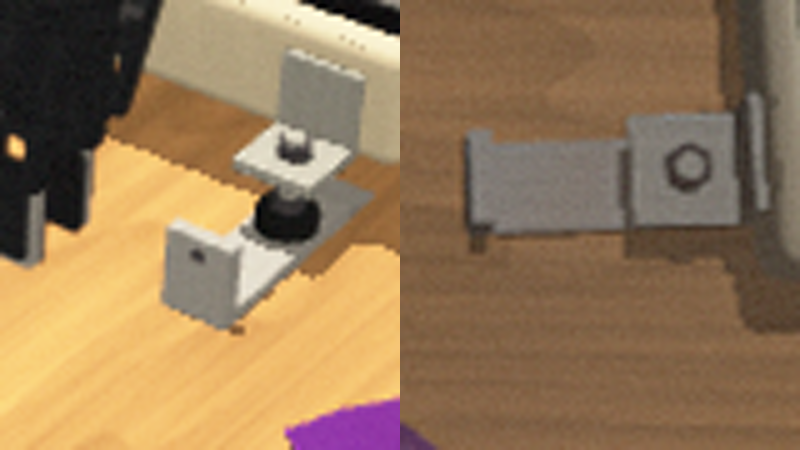

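The left half (side view) shows the pad sitting on the plate, with the tab at crop (205,275) outside and the nose past the foot at (370,192). The right half (top view) shows the plate running under the lug. I'll check the centring numerically.

Run:
```python
from h import *
n=np.array([.9987,.0506])
m=vision.camera_model("top"); im=np.mean([vision.capture("top").astype(float) for _ in range(4)],0).astype(np.uint8); k=silver(im)
px,q=comp(k,(365,282),m,.0085,(352,262,372,300)); lx,l=comp(k,(381,279),m,.056,(376,255,397,300))
print("plate",px.min(0),px.max(0),np.sort(q@n)[[0,-1]],(q@n).mean(),"lug",np.sort(l@n)[[0,-1]],(l@n).mean())
m=vision.camera_model("side"); im=np.mean([vision.capture("side").astype(float) for _ in range(4)],0).astype(np.uint8)
roi=im[225:250,380:402]; g=roi.max(2); d=(g<75).astype(np.uint8)
nl,lab,st,ce=cv2.connectedComponentsWithStats(d); i=1+st[1:,4].argmax(); print("pad",st[i]+[380,225,0,0,0])
for v in range(225,256): print(v,g[v-225,4:20].tolist()) if v in (238,241,243,245) else 0
c=lambda x,y,z: cast([[x,y]],z,m)[0]
u0,w,b=st[i][0]+380,st[i][2],st[i][1]+225+st[i][3]
P=c(u0+w/2-.5,b-.5-w/2*.6,.0085); E=[c(335+x/5-.4,195+y/5-.4,z) for x,y,z in((250,307,0),(372,194,0))]
print("pad",P,P@n,"lower edge lat",[e@n for e in E],E)
```

```text
plate [352 273] [371 291] [0.42243498 0.46167461] 0.4420780777867581 lug [0.41824509 0.46556816] 0.4413551103970651
pad [386 233  13  11 106]
238 [236, 182, 20, 21, 20, 19, 21, 25, 31, 25, 22, 20, 22, 20, 34, 102]
241 [131, 128, 88, 21, 21, 19, 20, 20, 23, 22, 23, 23, 21, 30, 76, 129]
243 [225, 217, 131, 129, 126, 97, 94, 66, 47, 71, 70, 75, 123, 124, 124, 132]
245 [229, 229, 230, 228, 225, 224, 222, 216, 133, 130, 131, 127, 127, 135, 145, 148]
pad [ 0.45924767 -0.28483287] 0.4442381043211043 lower edge lat [np.float64(0.4261107546453028), np.float64(0.4278905209601477)] [array([ 0.43775931, -0.21896183]), array([ 0.44632934, -0.35293653])]
```

Run:
```python
from h import *
n=np.array([.9987,.0506])
m=vision.camera_model("side"); im=np.mean([vision.capture("side").astype(float) for _ in range(6)],0)
R=im/np.maximum(im.sum(2,keepdims=True),1); rb=R[...,0]-R[...,2]   # grey ~0, wood >0
pts=[]
for v in range(236,253):
    r=rb[v,384:412]; j=np.argmin(r[:]) 
    k=[i for i in range(len(r)-1) if r[i]<.12<=r[i+1]]
    if k: i=k[-1]; pts.append((384+i+(.12-r[i])/(r[i+1]-r[i]),v))
pts=np.array(pts); q=cast(pts,0,m); print(np.c_[pts,(q@n)*1000].round(1))
g=im.max(2)
def xs(v):
    r=g[v,378:408]; w=np.nonzero(r<60)[0]; return 378+w[0],378+w[-1],len(w)
for v in range(232,245):
    try: print(v,xs(v))
    except IndexError: pass
```

```text
[[406.6 236.  426.8]
 [405.6 237.  426.6]
 [404.6 238.  426.4]
 [403.6 239.  425.9]
 [402.6 240.  425.7]
 [401.4 241.  425.9]
 [400.1 242.  426.3]
 [399.1 243.  426.2]
 [397.6 244.  426.9]
 [396.6 245.  426.6]
 [395.6 246.  426.5]
 [394.6 247.  426.2]
 [393.6 248.  425.9]
 [392.4 249.  426.2]
 [391.3 250.  426. ]
 [389.8 251.  427. ]
 [388.8 252.  426.7]]
233 (np.int64(389), np.int64(389), 1)
234 (np.int64(387), np.int64(390), 4)
235 (np.int64(387), np.int64(397), 9)
236 (np.int64(386), np.int64(398), 13)
237 (np.int64(386), np.int64(398), 13)
238 (np.int64(386), np.int64(398), 13)
239 (np.int64(386), np.int64(398), 13)
240 (np.int64(386), np.int64(398), 13)
241 (np.int64(387), np.int64(397), 11)
242 (np.int64(388), np.int64(396), 9)
243 (np.int64(392), np.int64(392), 1)
```

The plate sits about 1 mm off the pad's centre towards +x: side view +1.3 mm, top view +0.5 mm. The margin is only 2 mm, so I'll regrip and ease it back a few millimetres with a slight sideways correction.

Request:
carry_out(
  deltas=[
    [0,0.2,0,0],
    [0,0.4,0,0],
    [0,0.6,0,0],
    [0,0.8,0,0],
    [0,1,0,0],
  ],
)

```text
time: 15.4
ee_pos: [0.3906, -0.0821, 0.2034]
ee_rot: [1.0, 0.026, 0.0, 0.0]
ft_force: [0.3, -0.2, 0.2]
finger_gap: 0.0258
gripper_force: 0.0
```

Request:
carry_out(
  deltas=[
    [0.1,0.2,0.1,0],
    [0.2,0.4,0.2,0],
    [0.3,0.6,0.3,0],
    [0.4,0.8,0.4,0],
    [0.5,1,0.5,0],
  ],
)

```text
time: 15.82
ee_pos: [0.4574, -0.1989, 0.1425]
ee_rot: [1.0, 0.026, -0.0, 0.0]
ft_force: [0.5, -0.5, 0.5]
finger_gap: 0.0253
gripper_force: 0.0
```

Request:
carry_out(
  deltas=[
    [0,0,0.25,0],
    [0,0,0.5,0],
    [0,0,0.75,0],
    [0,0,0.9,0],
    [0,0,1,0],
  ],
)

```text
time: 16.23
ee_pos: [0.4557, -0.1971, 0.021]
ee_rot: [1.0, 0.026, -0.001, -0.001]
ft_force: [0.1, 0.1, -0.1]
finger_gap: 0.0254
gripper_force: 0.0
```

Request:
carry_out(
  deltas=[
    [0,0,0,0],
    [0,0,0,0],
    [0,0,0,0],
    [0,0,0,0],
    [0,0,0,0],
  ],
  jaw=1,
  squeeze=40,
)

```text
time: 16.65
ee_pos: [0.4561, -0.197, 0.0234]
ee_rot: [1.0, 0.026, -0.001, -0.0]
ft_force: [-2.8, 3.9, -9.7]
finger_gap: 0.009
gripper_force: 43.0
```

Request:
carry_out(
  deltas=[
    [-0.002,-0.03,0,0],
    [-0.004,-0.05,0,0],
    [-0.006,-0.07,0,0],
    [-0.008,-0.085,0,0],
    [-0.01,-0.1,0,0],
  ],
)

```text
time: 17.07
ee_pos: [0.4554, -0.1874, 0.0239]
ee_rot: [1.0, 0.026, 0.001, 0.001]
ft_force: [0.2, -6.2, -13.3]
finger_gap: 0.009
gripper_force: 43.0
```

Request:
carry_out(
  deltas=[
    [0,0,0,0],
    [0,0,0,0],
    [0,0,0,0],
    [0,0,0,0],
    [0,0,0,0],
  ],
  jaw=0.7,
)

```text
time: 17.48
ee_pos: [0.4557, -0.1858, 0.0239]
ee_rot: [1.0, 0.027, 0.001, 0.0]
ft_force: [-0.3, -0.4, -0.6]
finger_gap: 0.0252
gripper_force: 0.0
```

Request:
carry_out(
  deltas=[
    [0,0,-0.1,0],
    [0,0,-0.25,0],
    [0,0,-0.5,0],
    [0,0,-0.75,0],
    [0,0,-1,0],
  ],
)

```text
time: 17.9
ee_pos: [0.455, -0.1853, 0.1456]
ee_rot: [1.0, 0.027, 0.0, -0.0]
ft_force: [1.2, -0.4, -0.2]
finger_gap: 0.0257
gripper_force: 0.0
```

Request:
carry_out(
  deltas=[
    [-0.1,-0.2,-0.1,0],
    [-0.2,-0.4,-0.2,0],
    [-0.3,-0.6,-0.3,0],
    [-0.4,-0.8,-0.4,0],
    [-0.5,-1,-0.5,0],
  ],
)

```text
time: 18.32
ee_pos: [0.3882, -0.0676, 0.2047]
ee_rot: [1.0, 0.027, 0.0, 0.0]
ft_force: [0.8, -0.4, 0.8]
finger_gap: 0.0255
gripper_force: 0.0
```

Request:
carry_out(
  deltas=[
    [0,-0.2,0,0],
    [0,-0.4,0,0],
    [0,-0.6,0,0],
    [0,-0.8,0,0],
    [0,-1,0,0],
  ],
)

```text
time: 18.73
ee_pos: [0.3822, 0.0523, 0.2042]
ee_rot: [1.0, 0.027, 0.0, 0.0]
ft_force: [0.7, -0.5, 0.2]
finger_gap: 0.0257
gripper_force: 0.0
```

Run:
```python
from h import *
n=np.array([.9987,.0506]);u=np.array([.0506,-.9987])
m=vision.camera_model("side"); im=np.mean([vision.capture("side").astype(float) for _ in range(6)],0)
R=im/np.maximum(im.sum(2,keepdims=True),1); rb=R[...,0]-R[...,2]; pts=[]
for v in range(236,253):
    r=rb[v,384:412]; k=[i for i in range(len(r)-1) if r[i]<.12<=r[i+1]]
    if k: i=k[-1]; pts.append((384+i+(.12-r[i])/(r[i+1]-r[i]),v))
l=cast(pts,0,m)@n*1000; print(l.round(1)); P=cast([[392.1,239.3]],.0085,m)[0]
print("centre",np.median(l)+20,"pad",P@n*1000)
m=vision.camera_model("top"); im=vision.capture("top"); k=silver(im)
px,q=comp(k,(368,282),m,.0085,(352,262,372,300)); lx,ll=comp(k,(381,279),m,.056,(376,255,397,300))
print("top plate",(q@n).mean(),np.ptp(q@n),"lug",(ll@n).mean(),np.sort(ll@n)[[0,-1]].mean())
# tab in top: 50mm-high top edge
v,c=np.nonzero(k[270:296,330:374]); t=cast([[330+c.min(),284]],.05,m)[0]; print("tab rear y",t,"tab-mid to foot",(np.array([.456,-.28])-t)@u-.005)
cv2.imwrite("pics/end.png",np.hstack([cv2.resize(x,None,fx=5,fy=5,interpolation=cv2.INTER_CUBIC) for x in (vision.capture("side")[195:285,335:415],im[245:335,330:410])])[:,:,::-1])
```

```text
[426.8 426.6 426.4 426.5 426.2 426.7 426.5 427.1 426.9 426.6 426.4 426.2
 426.4 426.2 426.6 427.  427.3]
centre 446.5656415203166 pad 444.7670937559433
top plate 0.4424163469006189 0.039848919237395086 lug 0.4414773907345295 0.44190662595697716
tab rear y [ 0.44340698 -0.18007625] tab-mid to foot 0.09543105414622467
```

View pics/end.png

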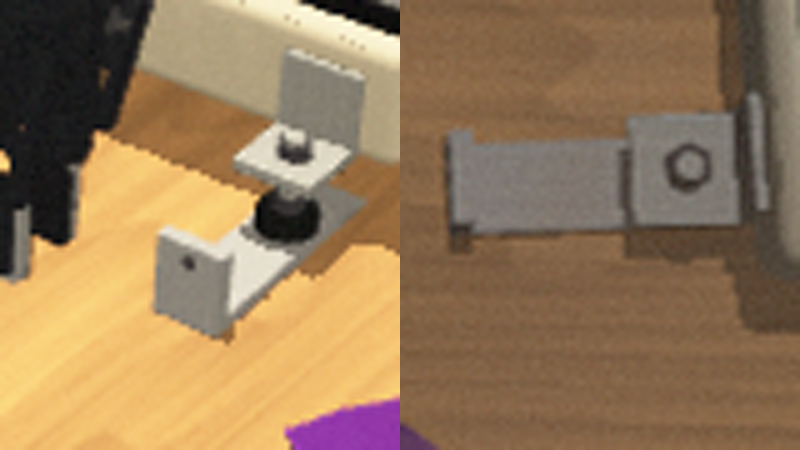

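The plate didn't shift sideways: it is still about +1 mm off, by side and top. I'll make one firmer correction while sliding forward.

Request:
carry_out(
  deltas=[
    [0,0.2,0,0],
    [0,0.4,0,0],
    [0,0.6,0,0],
    [0,0.8,0,0],
    [0,1,0,0],
  ],
)

```text
time: 19.55
ee_pos: [0.3886, -0.0708, 0.2033]
ee_rot: [1.0, 0.026, -0.0, 0.0]
ft_force: [1.0, -0.1, -0.1]
finger_gap: 0.0256
gripper_force: 0.0
```

Request:
carry_out(
  deltas=[
    [0.1,0.2,0.1,0],
    [0.2,0.4,0.2,0],
    [0.3,0.6,0.3,0],
    [0.4,0.8,0.4,0],
    [0.5,1,0.5,0],
  ],
)

```text
time: 19.97
ee_pos: [0.4552, -0.1877, 0.1424]
ee_rot: [1.0, 0.026, -0.0, -0.0]
ft_force: [-0.4, -0.6, -0.6]
finger_gap: 0.0255
gripper_force: 0.0
```

Request:
carry_out(
  deltas=[
    [0,0,0.25,0],
    [0,0,0.5,0],
    [0,0,0.75,0],
    [0,0,1,0],
    [0,0,1,0],
  ],
)

```text
time: 20.38
ee_pos: [0.4512, -0.185, 0.0182]
ee_rot: [1.0, 0.026, -0.004, -0.002]
ft_force: [-0.7, 0.9, -0.2]
finger_gap: 0.0253
gripper_force: 0.0
```

Request:
carry_out(
  deltas=[
    [0,0,0,0],
    [0,0,0,0],
    [0,0,0,0],
    [0,0,0,0],
    [0,0,0,0],
  ],
  jaw=1,
  squeeze=40,
)

```text
time: 20.8
ee_pos: [0.455, -0.1861, 0.0241]
ee_rot: [1.0, 0.026, 0.0, 0.0]
ft_force: [-1.1, -1.4, -6.3]
finger_gap: 0.009
gripper_force: 42.9
```

Request:
carry_out(
  deltas=[
    [-0.01,0.025,0,0],
    [-0.018,0.04,0,0],
    [-0.02,0.055,0,0],
    [-0.02,0.07,0,0],
    [-0.02,0.085,0,0],
  ],
)

```text
time: 21.22
ee_pos: [0.4542, -0.1937, 0.024]
ee_rot: [1.0, 0.028, 0.001, -0.001]
ft_force: [-0.4, 9.6, -2.9]
finger_gap: 0.0094
gripper_force: 43.4
```

Request:
carry_out(
  deltas=[
    [0,0,0,0],
    [0,0,0,0],
    [0,0,0,0],
    [0,0,0,0],
    [0,0,0,0],
  ],
  jaw=0.7,
)

```text
time: 21.63
ee_pos: [0.4535, -0.1963, 0.0237]
ee_rot: [1.0, 0.026, 0.0, 0.0]
ft_force: [-0.1, -0.7, 0.6]
finger_gap: 0.0257
gripper_force: 0.0
```

Request:
carry_out(
  deltas=[
    [0,0,-0.1,0],
    [0,0,-0.25,0],
    [0,0,-0.5,0],
    [0,0,-0.75,0],
    [0,0,-1,0],
  ],
)

```text
time: 22.05
ee_pos: [0.4531, -0.1956, 0.1456]
ee_rot: [1.0, 0.027, 0.0, -0.0]
ft_force: [0.7, -0.7, 0.3]
finger_gap: 0.0256
gripper_force: 0.0
```

Request:
carry_out(
  deltas=[
    [-0.1,-0.2,-0.1,0],
    [-0.2,-0.4,-0.2,0],
    [-0.3,-0.6,-0.3,0],
    [-0.4,-0.8,-0.4,0],
    [-0.5,-1,-0.5,0],
  ],
)

```text
time: 22.47
ee_pos: [0.3863, -0.0779, 0.2046]
ee_rot: [1.0, 0.027, 0.0, 0.0]
ft_force: [0.8, -0.2, 0.1]
finger_gap: 0.0255
gripper_force: 0.0
```

Request:
carry_out(
  deltas=[
    [0,-0.2,0,0],
    [0,-0.4,0,0],
    [0,-0.6,0,0],
    [0,-0.8,0,0],
    [0,-1,0,0],
  ],
)

```text
time: 22.88
ee_pos: [0.3804, 0.0419, 0.2042]
ee_rot: [1.0, 0.027, 0.001, 0.001]
ft_force: [0.7, -0.1, 0.1]
finger_gap: 0.026
gripper_force: 0.0
```

Run:
```python
from h import *
n=np.array([.9987,.0506]);u=np.array([.0506,-.9987])
m=vision.camera_model("side"); im=np.mean([vision.capture("side").astype(float) for _ in range(6)],0)
R=im/np.maximum(im.sum(2,keepdims=True),1); rb=R[...,0]-R[...,2]; pts=[]
for v in range(236,253):
    r=rb[v,384:412]; k=[i for i in range(len(r)-1) if r[i]<.12<=r[i+1]]
    if k: i=k[-1]; pts.append((384+i+(.12-r[i])/(r[i+1]-r[i]),v))
l=cast(pts,0,m)@n*1000; print(l.round(1)); P=cast([[392.1,239.3]],.0085,m)[0]
print("centre",np.median(l)+20,"pad",P@n*1000)
m=vision.camera_model("top"); im=vision.capture("top"); k=silver(im)
px,q=comp(k,(368,282),m,.0085,(352,262,372,300)); lx,ll=comp(k,(381,279),m,.056,(376,255,397,300))
print("top plate",(q@n).mean(),np.ptp(q@n),"lug",(ll@n).mean(),np.sort(ll@n)[[0,-1]].mean())
v,c=np.nonzero(k[270:296,330:374]); t=cast([[330+c.min(),284]],.05,m)[0]; print("tab-mid to foot",(np.array([.456,-.28])-t)@u-.005)
print(pose()[2]["time"])
```

```text
[426.8 426.6 426.4 426.  425.8 425.9 425.6 426.1 425.9 426.6 426.4 426.1
 425.8 425.9 425.7 426.  425.5]
centre 445.9680842567158 pad 444.7670937559433
top plate 0.44162576634755674 0.039311334861927116 lug 0.4413753079984738 0.44190662595697716
tab-mid to foot 0.08899940356188638
23.2333
```

```bash
python3 -c "
from bench import workorder; print(workorder.close_job())"
```

```text
the job is handed in; nothing more can be done
None
```

The middle plate (8.5 mm) is under the hanging foot and let go: drag about 10 N unpressed, nose about 65 mm past the foot, pad centred to about 1 mm by the cameras, tab outside; I never touched the short and long plates, bottles or level, and handed the job in at about 23 s (no verdict was returned).

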